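Fold back the bay door and stow the row of jaw blocks

TASK

Fold the yellow bifold door of the storage bay fully open, so that its two panels lie flat against each other. Then push the row of three jaw blocks into the bay, sliding on the table as one straight, closed-up row and never lifted, until the far block is home against the pad at the back and all three stand inside behind the door line. Leave the door folded, the row straight and the other things on the table where they were.

Things in the scene. Friction and masses are not known exactly. Their poses are not given: they have to be found in the camera images.
- bay: Low grey storage bay fixed to the table, 164 wide, 60 high, clear roof, no floor (blocks slide on the table). Origin: on the table, mid mouth, in the door plane; x points into the bay, y to the left looking in, z up. Inside 156 wide. Side walls and roof begin at x = +16, which leaves a finger gap behind the door at the right; a dark hinge post stands at the left, y 78 to 88. No raised sill.
- inner_panel (a joint): Angle of the inner yellow panel (70 long, 6 thick, 4 to 52 above the table) about an upright hinge at bay x = -4, y = +65. 0: lies across the mouth, running to -y; swings outward (to -x) to 1.571, where it points straight out of the bay. Light friction (some 2 to 4 N at the edge) holds it where it is left.
- outer_panel (a joint): Angle between the panels: 0 in one line across the mouth, 3.14 folded flat together. The outer panel (same size) has its leading edge guided along bay x = -4, so this is always twice inner_panel. Pushing that edge to bay +y folds the panels up at the left, 75 out from the door plane, mouth clear for y below +56. Pushing near the fold line may shut the door. Starts partly folded.
- lead_edge (a point): Middle of the outer panel's leading edge (aluminium strip, 3 to 53 above the table), 28 above the table, near bay x = -7 at first; thin enough to catch in a gap between fingertips. When the door is folded its bay y is about +61.
- fold_line (a point): The hinge line between the two panels, 28 above the table.
- block_far: Light grey metal block with holes in its top, nearest the bay in a row that runs along the bay's x, outside the swing of the door, blocks almost touching. It comes home against a black rubber pad at bay x = +134 (3 blocks = 126, so the near face ends about 8 behind the door plane, ahead of the roof's edge). 42 (its x, along the row) x 68 (its y) x 26 high, 0.15 to 0.31 kg. Origin: centre of its underside.
- block_mid: Light grey metal block with holes in its top, middle one of the row. 42 (its x, along the row) x 68 (its y) x 26 high, 0.15 to 0.31 kg. Origin: centre of its underside.
- block_near: Light grey metal block with holes in its top, the row's end on the side away from the bay. 42 (its x, along the row) x 68 (its y) x 26 high, 0.15 to 0.31 kg. Origin: centre of its underside.
- ball_box: Bystander: small plastic box, blue lid on white, 42x62x21, left of the work. Origin: centre of its underside. Leave it alone.
- flat_block: Bystander: flat grey steel plate block, 50x75x12, front left. Origin: centre of its underside. Leave it alone.
- tweezers: Bystander: steel tweezers, 124 long, lying right of the work. Origin: centre of its underside. Leave it alone.
- marker_black: Bystander: marker pen, white with black cap, 136 long, front middle. Origin: centre of its underside. Leave it alone.
Not all that is in view belongs to the job. Leave any purple or turquoise look-alike of the block_near alone.

How it is judged:
On the way, in this order (a step that is already met when the one before it is completed fails the run):
1. the door is folded flat (fold angle above 2.95 rad) (value of joint outer_panel above 2.95 rad), for 0.2 s.
2. the whole row is inside the bay, the far block at the pad (x of block_near in the frame of bay above 0.021 m and x of block_far in the frame of bay above 0.106 m), for 0.2 s.
At the end, for the whole second after the job is handed in: Fold angle above 2.95 rad; far block within 7 mm of the pad; near block behind the door plane; neighbours' centres within 47 mm, side-stepped under 8 mm, turned under 0.1 rad to each other; every block within 0.17 rad of the bay's x; all at rest (all of step 2 and value of joint outer_panel above 2.95 rad and distance between block_far and block_mid below 0.047 m and angle between the x axis of block_far and the x axis of block_mid, either way round below 0.1 rad and y of block_mid in the frame of block_far between -0.008 and 0.008 m and distance between block_mid and block_near below 0.047 m and angle between the x axis of block_mid and the x axis of block_near, either way round below 0.1 rad and y of block_near in the frame of block_mid between -0.008 and 0.008 m and angle between the x axis of each of block_far, block_mid, block_near and the x axis of bay, either way round below 0.17 rad and linear speed of each of block_far, block_mid, block_near below 0.01 m/s); the robot touches nothing.
It fails at once if the row breaks up or buckles (neighbours' centres more than 60 mm apart or turned more than 0.35 rad to each other) (distance between block_far and block_mid above 0.06 m or angle between the x axis of block_far and the x axis of block_mid, either way round above 0.35 rad or distance between block_mid and block_near above 0.06 m or angle between the x axis of block_mid and the x axis of block_near, either way round above 0.35 rad).
It fails at once if a block is lifted (by more than 10 mm) or tipped (height (world z) of any of block_far, block_mid, block_near above 0.01 m or angle between any of block_far, block_mid, block_near's own z axis and vertical above 0.25 rad).
It fails at once if a bystander is moved by more than 20 mm (distance of any of ball_box, flat_block, tweezers, marker_black from where it was at the start of the episode above 0.02 m).
It also fails if it takes over 64 s, if anything falls off the work surface, if the arm or the gripper's body presses on something with over 40 N, if the wrist force passes 120 N, or if a joint passes its speed limit or range.

ROBOT

A 6-joint arm with a two-finger parallel gripper is mounted at the origin on a cart in front of the work surface, level with it; the furniture and walls round the work are solid. World frame = base frame: x ahead of the robot, y to its left, z up, the work surface at z = 0. Lengths are in m, angles in rad, forces in N, time in s.
With the tool pointing down it reaches from about 0.425 to 0.95 m from the base axis. Payload 3.5 kg.
Tool frame: the origin (TCP) lies at the very end of the fingers, on their centre line; the grasp point (between the pads) lies ctrl.tcp_to_grasp behind it (ctrl.tcp_to_grasp is the distance from the TCP to the grasp point, in m); z points along the fingers, y is the line along which they close (so a half turn about z gives the same grasp; the last joint's range is limited). The gripper opens to 85 mm and grips with 20 to 120 N. Pads are 22 mm wide; open, the fingers measure 114 mm over their backs; the gripper's body (76 mm by 85 mm) begins 54 mm behind the grasp point. The pads swing forward as they close: fully open they stand 13 mm farther back than shut.
Start: joints at [-1.467, 0.286, 1.577, -0, 1.279, -0.15], TCP at [0.17, -0.653, 0.231] pointing down, gripper open.
Joint ranges: [-2.77, 2.77], [-0.9, 2.22], [0.21, 2.48], [-1.53, 4.67], [0.24, 2.81], [-2.84, 2.84]. Speed limits (rad/s): [2.79, 2.79, 3.14, 3.14, 3.14, 3.14].

INTERFACE

Orientations are given as a unit quaternion [x, y, z, w].
In Python, from plant import ctrl gives the robot as it stands.
- The arm moves only by the shell command python3 -m inch 'ROWS' [FORCE]. ROWS is JSON, a list of rows, each an object with "slide": the shift along the tool's x, y, z in cm, a list of three; "turn": the turn about the tool's z in rad; "grip": the finger opening in cm, from 0 to 8.54. A call has 1 to 20 rows; each row is the pose to reach, as a shift and turn from the pose commanded when the call began, along the tool's axes at that moment; what a row does not reach only later rows make up. A row lasts 1/10 s, in which the tool goes at most 50 mm and 8.59 degrees, less where a joint would pass 70% of its speed; a pose out of reach is approached as far as the arm can. A call with a gripper value outside its range is refused whole. The fingers move at their own pace and stop on an object; FORCE is the grip in N (left out, the last holds). Time passes only in rows, so rows that repeat a pose let the fingers close. It gives the time, the measured TCP pose, the force, the opening and the grip force at its end, in the units of the state.
- ctrl.get_state(): the state, without advancing time (a new reading comes with each control period).
- ctrl.read_camera(name): name is "side" or "top" or "wrist"; returns (picture, depth): 400x640x3 uint8, red, green, blue; 400x640 float32, m along the optical axis (not along the pixel's ray), 0 where there is no reading.
- ctrl.camera_info(name): a dict with "K" (3x3 intrinsics, pixels), "camera_from_world" (4x4, takes a point from world to camera coordinates); the wrist camera has in their place "T_tool_cam" (4x4, takes a point from camera to tool coordinates, whose origin is the TCP and whose axes are the flange's). Camera axes: x right, y down, z forward; pixel columns grow to the right and rows downward; lengths in m; the calibration is good to about 2 mm. A picture is of the moment at which its call begins: read the wrist's pose just before it. camera_info takes no time and is no camera call.
- ctrl.sign_off(): hands the job in; it is judged then, once.
The state is a dict: "time": time; "qpos": joint angles; "dq": joint speeds; "joint_efforts": joint torques, N m; "eef_pos": TCP position; "tcp_rot": TCP orientation; "contact_force": force on the tool from outside, world axes, zero at the start; "wrist_torque": the same for the moment, N m; "opening": opening from 0.0 (shut) to 1.0 (fully open); "finger_force": force on a finger pad.
Only numpy, scipy, OpenCV 4.12 (cv2) and the standard library are available. Lean on these libraries where they do the work, as an engineer would, in place of code of your own. Each camera call takes 0.05 s, during which the arm holds its last target. There are 200 camera calls.

## Working session

There is one attempt and no reset: what is moved stays moved. The work goes in short steps, Python scripts to look and compute and a shell command to move; the robot and the scene stay as the last step left them, time stands still between calls to the robot, and variables do not carry over. Pictures are saved under pics/ and viewed, at most 10 in all, crops included, and the job is handed in when it is done.

```bash
mkdir -p pics; cat > h.py <<'E'
import numpy as np, cv2
from scipy.spatial.transform import Rotation as R
from plant import ctrl
def world(name,px,z=None,d=None):
    """pixels Nx2 -> world, on plane z or with depth d"""
    i=ctrl.camera_info(name); K=np.array(i["K"]); T=np.linalg.inv(np.array(i["camera_from_world"]))
    px=np.atleast_2d(px).astype(float)
    r=np.c_[px,np.ones(len(px))]@np.linalg.inv(K).T
    if d is not None: return (r*np.reshape(d,(-1,1)))@T[:3,:3].T+T[:3,3]
    w=r@T[:3,:3].T; return T[:3,3]+w*((z-T[2,3])/w[:,2:])
E
python3 - <<'E'
from h import *
for n in("top","side"):
    p,d=ctrl.read_camera(n); np.savez("pics/%s0.npz"%n,p=p,d=d)
    cv2.imwrite("pics/%s0.png"%n,p[:,:,::-1])
    i=ctrl.camera_info(n);print(n,np.round(i["K"],1).tolist(),np.round(np.linalg.inv(i["camera_from_world"]),3).tolist())
s=ctrl.get_state();print(s["eef_pos"],s["tcp_rot"],s["time"],ctrl.tcp_to_grasp)
E
```

```text
top [[505.8, 0.0, 323.5], [0.0, 505.8, 204.1], [0.0, 0.0, 1.0]] [[0.024, -0.982, 0.186, 0.315], [-1.0, -0.024, 0.003, 0.212], [0.001, -0.186, -0.983, 1.208], [0.0, 0.0, 0.0, 1.0]]
side [[394.5, 0.0, 318.4], [0.0, 394.5, 197.8], [0.0, 0.0, 1.0]] [[0.998, 0.012, -0.054, 0.571], [0.053, -0.464, 0.884, -0.574], [-0.014, -0.885, -0.464, 0.429], [0.0, 0.0, 0.0, 1.0]]
[ 0.1694597  -0.65276211  0.23005614] [ 9.91962329e-01  1.26528994e-01  2.42314269e-05 -1.07241742e-03] 0.1 0.0187
```

View pics/top0.png

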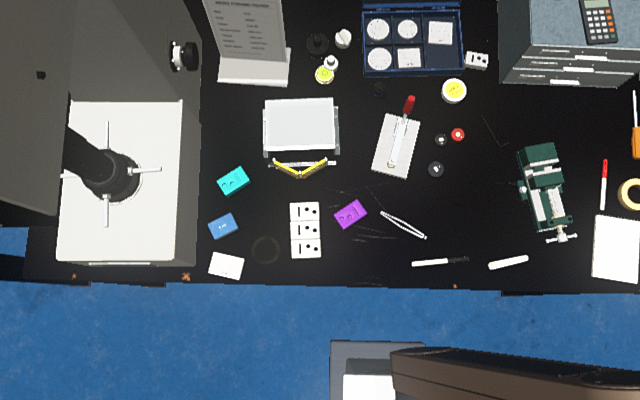

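View pics/side0.png

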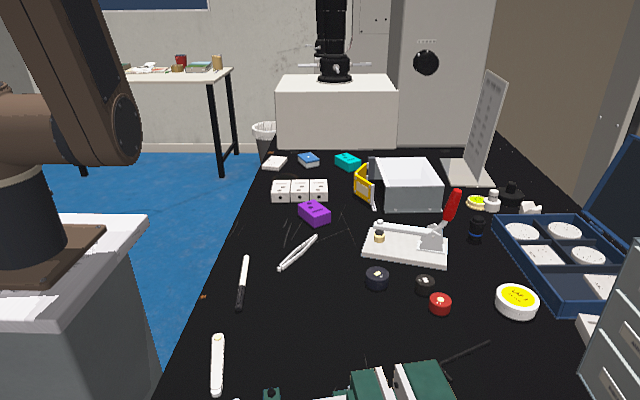

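Row: white blocks at top px (305,211), (305,230), (305,249). The turquoise (233,180) and purple (350,214) blocks are look-alikes; the row of three light grey blocks in line with the bay (302,127) fits. Next come the measurements and one enlarged crop to confirm.

```bash
python3 - <<'E'
from h import *
z=np.load("pics/top0.npz");p,d=z["p"],z["d"]
c=p[85:270,200:400]; cv2.imwrite("pics/crop1.png",cv2.resize(c[:,:,::-1],(640,592),interpolation=cv2.INTER_CUBIC))
hsv=cv2.cvtColor(p,cv2.COLOR_RGB2HSV)
# row
m=((hsv[...,2]>150)&(hsv[...,1]<60)).astype(np.uint8); mm=np.zeros_like(m); mm[195:265,280:330]=m[195:265,280:330]
pts=np.argwhere(mm)[:,::-1]; w=world("top",pts,0.026)
rc=cv2.minAreaRect((w[:,:2]*1000).astype(np.float32)); print("row",rc, cv2.boxPoints(rc).tolist())
# yellow
y=((hsv[...,0]>20)&(hsv[...,0]<35)&(hsv[...,1]>120)&(hsv[...,2]>80)); yy=np.zeros_like(y);yy[150:190,260:340]=y[150:190,260:340]
q=np.argwhere(yy)[:,::-1]; W=world("top",q,d=d[yy]); s=W[:,2]>0.035
print(np.round(np.c_[q,W*1000][s][::6]).astype(int).tolist())
# bay
b=np.zeros_like(y);b[92:160,255:345]=True; q=np.argwhere(b)[:,::-1];W=world("top",q,d=d[b]);s=(W[:,2]>0.045)&(W[:,2]<0.08)&(hsv[b][:,1]<80)
rc=cv2.minAreaRect((world("top",q[s],0.06)[:,:2]*1000).astype(np.float32));print("bay",rc,cv2.boxPoints(rc).tolist(),np.median(W[s][:,2]))
E
```

```text
row ((476.59234619140625, 258.587158203125), (132.52273559570312, 69.23746490478516), 4.398416042327881) [[407.87115478515625, 288.0222473144531], [413.18109130859375, 218.9886932373047], [545.3135375976562, 229.15206909179688], [540.0036010742188, 298.18560791015625]]
[[324, 159, 642, 217, 52], [321, 161, 637, 224, 51], [274, 162, 633, 335, 49], [321, 162, 634, 224, 53], [277, 163, 630, 328, 52], [321, 163, 632, 224, 51], [279, 164, 627, 323, 54], [320, 164, 630, 226, 51], [281, 165, 626, 318, 50], [317, 165, 626, 233, 57], [283, 166, 624, 314, 48], [316, 166, 625, 236, 51], [287, 167, 620, 304, 55], [284, 168, 618, 311, 53], [309, 168, 619, 252, 52], [286, 169, 616, 306, 50], [307, 169, 617, 257, 51], [288, 170, 613, 301, 51], [305, 170, 615, 261, 50], [290, 171, 611, 297, 51], [304, 171, 612, 263, 52], [291, 172, 611, 295, 42], [297, 172, 609, 280, 53], [307, 172, 611, 257, 45], [303, 173, 607, 266, 51], [297, 175, 603, 280, 45]]
bay ((714.3055419921875, 276.6973876953125), (151.9855499267578, 167.44813537597656), 1.5504902601242065) [[636.0751953125, 358.3345947265625], [640.60595703125, 190.94776916503906], [792.535888671875, 195.0601806640625], [788.005126953125, 362.447021484375]] 0.059126764721356806
```

View pics/crop1.png

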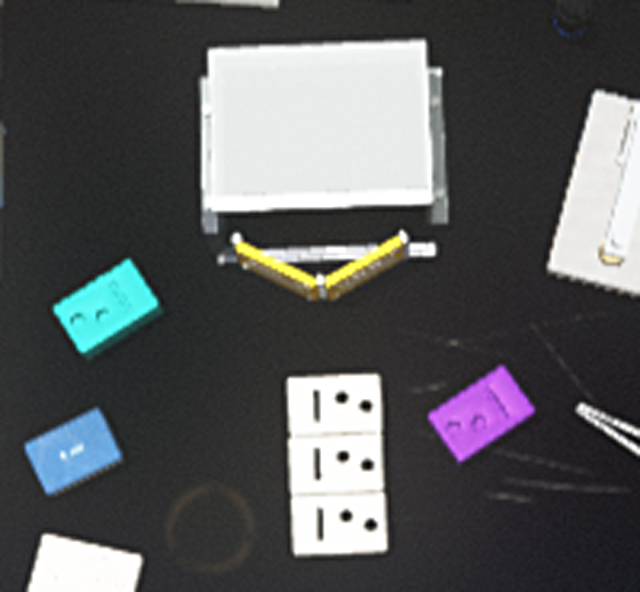

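The crop confirms it: the row is the three white blocks, at crop px (334,404), (336,464) and (339,524). The lead edge is at (403,238), the fold at (322,288) and the hinge at (237,240). One refinement of the bay and row poses before moving.

```bash
python3 - <<'E'
from h import *
z=np.load("pics/top0.npz");p=z["p"]
hsv=cv2.cvtColor(p,cv2.COLOR_RGB2HSV)
cr=lambda a:np.array(a)/3.2+[200,85]-0.35
f=lambda n,a,zz:print(n,np.round(world("top",cr(a),zz)[:,:2]*1000,1).tolist())
f("roof BL BR FL FR",[(208,48),(427,40),(211,208),(432,202)],.06)
f("wallfronts bottom",[(203,232),(447,222)],.0)
f("rail z0",[(222,258),(435,248)],0)
f("rail z55",[(222,258),(435,248)],0.055)
f("door hinge fold lead z52",[(237,238),(322,285),(403,236)],.052)
f("row FL FR NR NL",[(287,377),(381,374),(386,552),(293,556)],.026)
s=ctrl.get_state();r=R.from_quat(s["tcp_rot"]);print(r.as_matrix().round(3).tolist())
E
```

```text
roof BL BR FL FR [[784.1, 363.2], [794.6, 198.9], [659.3, 355.3], [668.0, 192.5]]
wallfronts bottom [[657.9, 368.1], [670.6, 179.6]]
rail z0 [[637.5, 352.5], [649.6, 188.5]]
rail z55 [[622.8, 346.1], [634.3, 189.5]]
door hinge fold lead z52 [[639.2, 336.0], [605.0, 272.0], [643.7, 213.3]]
row FL FR NR NL [[540.4, 297.1], [544.4, 227.2], [412.3, 220.1], [407.8, 287.8]]
[[0.968, 0.251, -0.0], [0.251, -0.968, 0.002], [0.0, -0.002, -1.0]]
```

```bash
T='{"slide":[66.2,-67.3,0],"turn":0.19,"grip":0}'; python3 -m inch '[{"slide":[66.2,-67.3,0],"turn":0.19,"grip":0},{"slide":[66.2,-67.3,0],"turn":0.19,"grip":0},{"slide":[66.2,-67.3,0],"turn":0.19,"grip":0},{"slide":[66.2,-67.3,0],"turn":0.19,"grip":0},{"slide":[66.2,-67.3,0],"turn":0.19,"grip":0},{"slide":[66.2,-67.3,0],"turn":0.19,"grip":0},{"slide":[66.2,-67.3,0],"turn":0.19,"grip":0},{"slide":[66.2,-67.3,0],"turn":0.19,"grip":0},{"slide":[66.2,-67.3,0],"turn":0.19,"grip":0},{"slide":[66.2,-67.3,0],"turn":0.19,"grip":0},{"slide":[66.2,-67.3,0],"turn":0.19,"grip":0},{"slide":[66.2,-67.3,0],"turn":0.19,"grip":0},{"slide":[66.2,-67.3,0],"turn":0.19,"grip":0},{"slide":[66.2,-67.3,0],"turn":0.19,"grip":0},{"slide":[66.2,-67.3,0],"turn":0.19,"grip":0},{"slide":[66.2,-67.3,0],"turn":0.19,"grip":0},{"slide":[66.2,-67.3,0],"turn":0.19,"grip":0},{"slide":[66.2,-67.3,0],"turn":0.19,"grip":0},{"slide":[66.2,-67.3,0],"turn":0.19,"grip":0},{"slide":[66.2,-67.3,0],"turn":0.19,"grip":0}]'
```

```text
time: 2.1
eef_pos: [0.6422, 0.1688, 0.2298]
tcp_rot: [0.999, 0.034, -0.001, -0.001]
contact_force: [-1.0, 0.3, 0.1]
opening: -0.007
finger_force: 0.0
```

```bash
python3 -m inch '[{"slide":[0,0.4,4],"turn":0,"grip":0},{"slide":[0,0.4,8],"turn":0,"grip":0},{"slide":[0,0.4,12],"turn":0,"grip":0},{"slide":[0,0.4,15],"turn":0,"grip":0},{"slide":[0,0.4,17],"turn":0,"grip":0},{"slide":[0,0.4,19],"turn":0,"grip":0},{"slide":[0,0.4,20.5],"turn":0,"grip":0},{"slide":[0,0.4,21],"turn":0,"grip":0},{"slide":[0,0.4,21],"turn":0,"grip":0},{"slide":[0,0.4,21],"turn":0,"grip":0}]'
python3 - <<'E'
from h import *
a,d=ctrl.read_camera("side"); b,_=ctrl.read_camera("top")
c=cv2.resize(a[130:230,300:460],(640,400),interpolation=2); e=cv2.resize(b[90:190,240:360],(480,400),interpolation=2)
cv2.imwrite("pics/c2.png",cv2.resize(np.hstack([c,e]),(800,286))[:,:,::-1])
E
```

```text
time: 3.1
eef_pos: [0.6424, 0.1602, 0.0224]
tcp_rot: [0.999, 0.032, 0.001, -0.0]
contact_force: [-0.2, -0.6, -0.3]
opening: 0.001
finger_force: 0.0
```

View pics/c2.png

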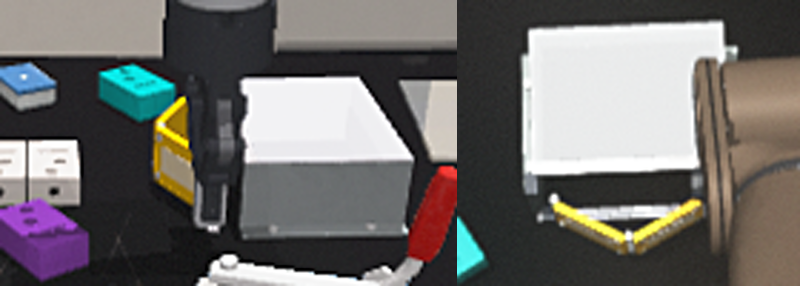

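The fingers at crop px (210,200) stand beside the lead edge, clear of the bay wall. Now push it to bay +y.

```bash
python3 -m inch '[{"slide":[0,-1,0],"turn":0,"grip":0},{"slide":[0,-2,0],"turn":0,"grip":0},{"slide":[0,-3,0],"turn":0,"grip":0},{"slide":[0,-4,0],"turn":0,"grip":0},{"slide":[0,-5,0],"turn":0,"grip":0},{"slide":[0,-6,0],"turn":0,"grip":0},{"slide":[0,-7,0],"turn":0,"grip":0},{"slide":[0,-8,0],"turn":0,"grip":0},{"slide":[0,-9,0],"turn":0,"grip":0},{"slide":[0,-10,0],"turn":0,"grip":0},{"slide":[0,-11,0],"turn":0,"grip":0},{"slide":[0,-12,0],"turn":0,"grip":0},{"slide":[0,-13,0],"turn":0,"grip":0},{"slide":[0,-13.5,0],"turn":0,"grip":0}]'
```

```text
time: 4.6
eef_pos: [0.6325, 0.2963, 0.0211]
tcp_rot: [0.999, 0.032, -0.0, -0.0]
contact_force: [1.4, -1.2, 0.9]
opening: -0.004
finger_force: 0.8
```

```bash
python3 -m inch '[{"slide":[0,-0.4,0],"turn":0,"grip":0},{"slide":[0,-0.8,0],"turn":0,"grip":0},{"slide":[0,-1.2,0],"turn":0,"grip":0},{"slide":[0,-1.2,0],"turn":0,"grip":0}]'
python3 - <<'E'
from h import *
a,d=ctrl.read_camera("side"); b,_=ctrl.read_camera("top")
c=cv2.resize(a[130:230,300:460],(640,400),interpolation=2); e=cv2.resize(b[110:210,240:360],(480,400),interpolation=2)
cv2.imwrite("pics/c3.png",cv2.resize(np.hstack([c,e]),(800,286))[:,:,::-1])
E
```

```text
time: 5.0
eef_pos: [0.632, 0.3076, 0.0213]
tcp_rot: [0.999, 0.032, -0.0, -0.0]
contact_force: [-0.1, -1.3, -0.1]
opening: -0.003
finger_force: 0.0
```

View pics/c3.png

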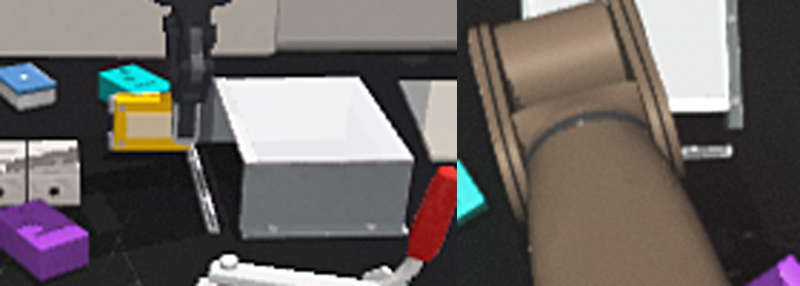

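The door is nearly folded, with the panel face at crop px (150,120) and the fingers at its edge (188,125). I'll push on gently until the force rises.

```bash
python3 -m inch '[{"slide":[0,-0.3,0],"turn":0,"grip":0},{"slide":[0,-0.6,0],"turn":0,"grip":0},{"slide":[0,-0.6,0],"turn":0,"grip":0}]';python3 -m inch '[{"slide":[0,-0.3,0],"turn":0,"grip":0},{"slide":[0,-0.5,0],"turn":0,"grip":0},{"slide":[0,-0.5,0],"turn":0,"grip":0}]'
```

```text
time: 5.4
eef_pos: [0.6315, 0.3132, 0.0213]
tcp_rot: [0.999, 0.032, -0.0, 0.0]
contact_force: [-0.4, -1.6, 0.2]
opening: 0.002
finger_force: 3.5
time: 5.7
eef_pos: [0.6315, 0.3138, 0.0213]
tcp_rot: [0.999, 0.033, -0.001, 0.004]
contact_force: [-2.0, -13.6, 4.1]
opening: -0.003
finger_force: 9.2
```

The force rose to 13.6 N at y=0.314, so the door is at its stop. I'll back off, lift, and move behind the row.

```bash
python3 -m inch '[{"slide":[0,1,0],"turn":0,"grip":0},{"slide":[0,3,0],"turn":0,"grip":0},{"slide":[0,5,-1],"turn":0,"grip":0},{"slide":[0,6,-5],"turn":0,"grip":3},{"slide":[0,6,-9],"turn":0,"grip":3},{"slide":[0,6,-12],"turn":0,"grip":3},{"slide":[-5,6,-12],"turn":0,"grip":3},{"slide":[-10,6,-12],"turn":0,"grip":3},{"slide":[-14,5,-12],"turn":0,"grip":3},{"slide":[-18,5,-12],"turn":0,"grip":3},{"slide":[-22,5,-12],"turn":0,"grip":3},{"slide":[-26,5,-12],"turn":0,"grip":3},{"slide":[-26,5,-12],"turn":0,"grip":3},{"slide":[-26,5,-12],"turn":0,"grip":3}]'
python3 - <<'E'
from h import *
a,d=ctrl.read_camera("side"); b,_=ctrl.read_camera("top")
c=cv2.resize(a[130:230,260:420],(640,400),interpolation=2); e=cv2.resize(b[130:270,220:388],(480,400),interpolation=2)
cv2.imwrite("pics/c4.png",cv2.resize(np.hstack([c,e]),(800,286))[:,:,::-1])
E
```

```text
time: 7.1
eef_pos: [0.3753, 0.2512, 0.1421]
tcp_rot: [0.999, 0.032, 0.001, -0.0]
contact_force: [-0.3, 0.3, -0.5]
opening: 0.352
finger_force: 0.0
```

View pics/c4.png

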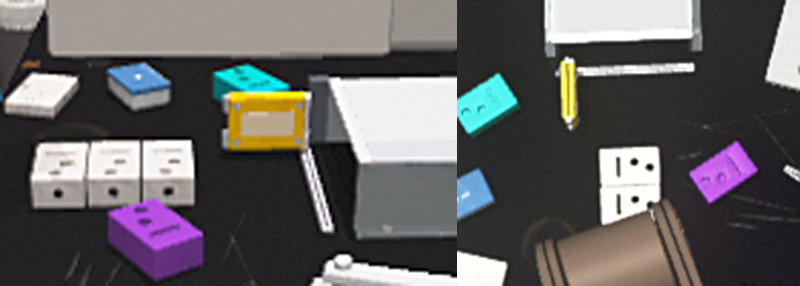

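The door is folded flat: the two panels lie together at right crop px (568,92). The row is intact and the mouth is clear. Descend behind the row.

```bash
python3 -m inch '[{"slide":[0,0,4],"turn":0,"grip":3},{"slide":[0,0,8],"turn":0,"grip":3},{"slide":[0,0,11],"turn":0,"grip":3},{"slide":[0,0,12.5],"turn":0,"grip":3},{"slide":[0,0,13.3],"turn":0,"grip":3},{"slide":[0,0,13.3],"turn":0,"grip":3}]'
python3 -m inch '[{"slide":[0.6,0,0],"turn":0,"grip":3},{"slide":[1.2,0,0],"turn":0,"grip":3},{"slide":[1.8,0,0],"turn":0,"grip":3},{"slide":[2.2,0,0],"turn":0,"grip":3},{"slide":[2.6,0,0],"turn":0,"grip":3},{"slide":[3,0,0],"turn":0,"grip":3},{"slide":[3.5,0,0],"turn":0,"grip":3},{"slide":[4,0,0],"turn":0,"grip":3}]'
```

```text
time: 7.8
eef_pos: [0.3758, 0.2512, 0.0076]
tcp_rot: [1.0, 0.031, -0.001, 0.0]
contact_force: [0.5, 0.1, 0.0]
opening: 0.35
finger_force: 0.0
time: 8.6
eef_pos: [0.4127, 0.2537, 0.0077]
tcp_rot: [0.999, 0.032, -0.004, 0.001]
contact_force: [-7.1, -0.1, 5.5]
opening: 0.351
finger_force: 3.7
```

```bash
python3 -m inch '[{"slide":[0.5,0,0],"turn":0,"grip":3},{"slide":[1,0,0],"turn":0,"grip":3},{"slide":[1.5,0,0],"turn":0,"grip":3},{"slide":[2,0,0],"turn":0,"grip":3},{"slide":[2.5,0,0],"turn":0,"grip":3},{"slide":[3,0,0],"turn":0,"grip":3},{"slide":[3.5,0,0],"turn":0,"grip":3},{"slide":[4,0,0],"turn":0,"grip":3},{"slide":[4.5,0,0],"turn":0,"grip":3},{"slide":[5,0,0],"turn":0,"grip":3},{"slide":[5.5,0,0],"turn":0,"grip":3},{"slide":[6,0,0],"turn":0,"grip":3},{"slide":[6.5,0,0],"turn":0,"grip":3},{"slide":[7,0,0],"turn":0,"grip":3},{"slide":[7.5,0,0],"turn":0,"grip":3},{"slide":[8,0,0],"turn":0,"grip":3}]'
python3 - <<'E'
from h import *
a,d=ctrl.read_camera("side"); b,_=ctrl.read_camera("top")
c=cv2.resize(a[130:230,260:420],(640,400),interpolation=2); e=cv2.resize(b[130:270,220:388],(480,400),interpolation=2)
cv2.imwrite("pics/c5.png",cv2.resize(np.hstack([c,e]),(800,286))[:,:,::-1])
E
```

```text
time: 10.2
eef_pos: [0.4925, 0.2589, 0.0077]
tcp_rot: [0.999, 0.032, -0.004, 0.001]
contact_force: [-7.9, -1.4, 5.2]
opening: 0.351
finger_force: 3.7
```

View pics/c5.png

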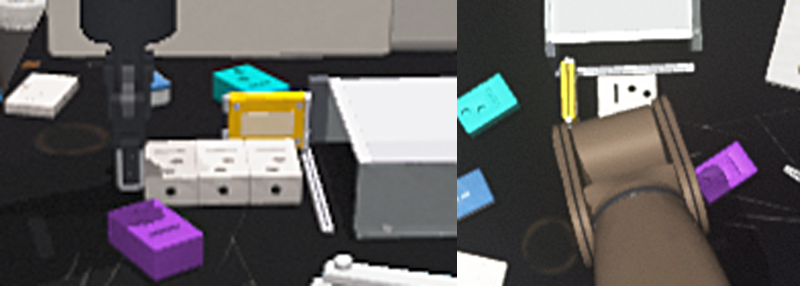

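The row is straight and closed up, with the far block at the door line and about 25 mm clear of the folded door. Continue.

```bash
python3 -m inch '[{"slide":[0.7,0,0],"turn":0,"grip":3},{"slide":[1.4,0,0],"turn":0,"grip":3},{"slide":[2.1,0,0],"turn":0,"grip":3},{"slide":[2.8,0,0],"turn":0,"grip":3},{"slide":[3.5,0,0],"turn":0,"grip":3},{"slide":[4.2,0,0],"turn":0,"grip":3},{"slide":[4.9,0,0],"turn":0,"grip":3},{"slide":[5.6,0,0],"turn":0,"grip":3},{"slide":[6.3,0,0],"turn":0,"grip":3},{"slide":[7,0,0],"turn":0,"grip":3},{"slide":[7.7,0,0],"turn":0,"grip":3},{"slide":[8.4,0,0],"turn":0,"grip":3},{"slide":[9.1,0,0],"turn":0,"grip":3},{"slide":[9.8,0,0],"turn":0,"grip":3},{"slide":[10.5,0,0],"turn":0,"grip":3},{"slide":[11.2,0,0],"turn":0,"grip":3},{"slide":[11.9,0,0],"turn":0,"grip":3},{"slide":[12.6,0,0],"turn":0,"grip":3},{"slide":[13,0,0],"turn":0,"grip":3}]'
python3 -m inch '[{"slide":[0.4,0,0],"turn":0,"grip":3},{"slide":[0.8,0,0],"turn":0,"grip":3},{"slide":[1.1,0,0],"turn":0,"grip":3}]'
```

```text
time: 12.2
eef_pos: [0.6256, 0.2675, 0.0085]
tcp_rot: [0.999, 0.032, 0.0, -0.0]
contact_force: [-3.9, -1.0, -1.3]
opening: 0.351
finger_force: 1.6
time: 12.5
eef_pos: [0.636, 0.2682, 0.0085]
tcp_rot: [0.999, 0.032, 0.0, -0.0]
contact_force: [-3.7, -0.1, 0.8]
opening: 0.349
finger_force: 2.1
```

```bash
python3 -m inch '[{"slide":[0.2,0,0],"turn":0,"grip":3},{"slide":[0.4,0,0],"turn":0,"grip":3},{"slide":[0.4,0,0],"turn":0,"grip":3}]';python3 -m inch '[{"slide":[0.2,0,0],"turn":0,"grip":3},{"slide":[0.4,0,0],"turn":0,"grip":3},{"slide":[0.4,0,0],"turn":0,"grip":3}]'
```

```text
time: 12.8
eef_pos: [0.6402, 0.2685, 0.0085]
tcp_rot: [0.999, 0.032, 0.001, -0.0]
contact_force: [-2.0, 0.5, -0.5]
opening: 0.345
finger_force: 1.3
time: 13.1
eef_pos: [0.6441, 0.2687, 0.0085]
tcp_rot: [0.999, 0.032, 0.001, -0.0]
contact_force: [-2.6, 0.0, 0.3]
opening: 0.35
finger_force: 1.5
```

```bash
python3 -m inch '[{"slide":[0.2,0,0],"turn":0,"grip":3},{"slide":[0.4,0,0],"turn":0,"grip":3},{"slide":[0.4,0,0],"turn":0,"grip":3}]';python3 -m inch '[{"slide":[0.2,0,0],"turn":0,"grip":3},{"slide":[0.3,0,0],"turn":0,"grip":3},{"slide":[0.3,0,0],"turn":0,"grip":3}]'
```

```text
time: 13.4
eef_pos: [0.6453, 0.2688, 0.0085]
tcp_rot: [0.999, 0.032, -0.004, 0.001]
contact_force: [-10.9, -0.6, 6.5]
opening: 0.35
finger_force: 5.6
time: 13.7
eef_pos: [0.6453, 0.2688, 0.0085]
tcp_rot: [0.999, 0.032, -0.008, 0.001]
contact_force: [-18.4, -2.5, 12.6]
opening: 0.354
finger_force: 9.8
```

Home against the pad: the TCP stopped at 0.645 as predicted and the force rose to 18 N. Back off, lift and check.

```bash
python3 -m inch '[{"slide":[-0.5,0,0],"turn":0,"grip":3},{"slide":[-2,0,0],"turn":0,"grip":3},{"slide":[-5,0,0],"turn":0,"grip":3},{"slide":[-9,0,-1],"turn":0,"grip":3},{"slide":[-13,0,-4],"turn":0,"grip":3},{"slide":[-16,0,-8],"turn":0,"grip":3},{"slide":[-18,0,-12],"turn":0,"grip":3},{"slide":[-18,4,-16],"turn":0,"grip":3},{"slide":[-18,9,-18],"turn":0,"grip":3},{"slide":[-18,14,-18],"turn":0,"grip":3},{"slide":[-18,19,-18],"turn":0,"grip":3},{"slide":[-18,24,-18],"turn":0,"grip":3},{"slide":[-18,24,-18],"turn":0,"grip":3},{"slide":[-18,24,-18],"turn":0,"grip":3}]'
python3 - <<'E'
from h import *
a,d=ctrl.read_camera("side"); b,_=ctrl.read_camera("top")
c=cv2.resize(a[130:230,260:420],(640,400),interpolation=2); e=cv2.resize(b[90:200,230:362],(480,400),interpolation=2)
cv2.imwrite("pics/c6.png",cv2.resize(np.hstack([c,e]),(800,286))[:,:,::-1])
E
```

```text
time: 15.1
eef_pos: [0.4877, 0.0162, 0.1893]
tcp_rot: [1.0, 0.03, 0.002, 0.0]
contact_force: [0.7, -0.8, -0.7]
opening: 0.347
finger_force: 0.0
```

View pics/c6.png

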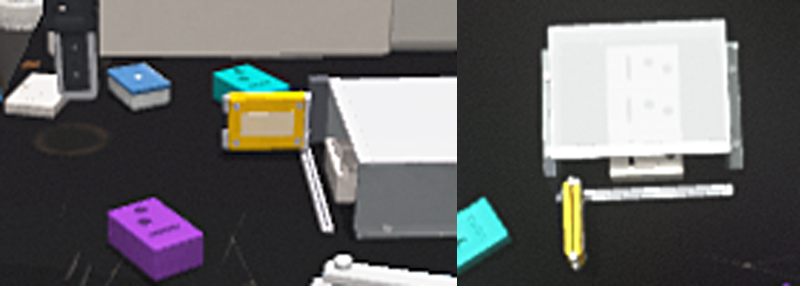

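The row stands straight under the clear roof, from (643,45) to (648,175), behind the door line. The door is still flat at (572,220) and the bystanders are undisturbed. Handing in.

```bash
python3 -c "
from plant import ctrl
print(ctrl.sign_off())"
```

```text
the job is handed in; nothing more can be done
None
```

The door is folded flat, the row of three blocks is home against the pad behind the door line, and the job is handed in after about 15 s; the sign-off returned no verdict, so this rests on the last pictures and the force rise at the pad.

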